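Push a plastic bar home along the V-groove of a marking jig

ROBOT

A 6-joint arm with a two-finger parallel gripper is mounted at the origin on the work surface. World frame = base frame: x ahead of the robot, y to its left, z up, the work surface at z = 0. Lengths are in m, angles in rad, forces in N, time in s.
With the tool pointing down it reaches from about 0.35 to 0.85 m from the base axis. Payload 8.1 kg.
Tool frame: the origin (TCP) lies at the very end of the fingers, on their centre line; the grasp point (between the pads) lies 19 mm behind it; z points along the fingers, y is the line along which they close (so a half turn about z gives the same grasp; the last joint's range is limited). The gripper opens to 93 mm and grips with 3 to 60 N. Pads are 15 mm wide; open, the fingers measure 128 mm over their backs; the gripper's body (75 mm by 188 mm) begins 65 mm behind the grasp point.
Start: joints at [-1.364, 0.13, 1.488, -0, 1.523, -0.085], TCP at [0.173, -0.575, 0.219] pointing down, gripper open.
Joint ranges: [-2.96, 2.96], [-0.89, 2.26], [0.02, 2.5], [-1.34, 4.48], [0, 2.73], [-2.66, 2.66]. Speed limits (rad/s): [2.39, 2.39, 2.79, 3.14, 3.14, 3.14].

INTERFACE

Orientations are given as [roll, pitch, yaw] about the fixed x, y, z axes, in that order (R = Rz(yaw) Ry(pitch) Rx(roll)).
In Python, from bench import movep, servo_line, move_j, open_gripper, clamp, pause, inverse_kinematics, get_state, snapshot, calibration, MotionError, close_job gives the robot as it stands. Calls block until the motion is done:
- movep(position, orientation): joint-space move of the TCP to a pose.
- servo_line(position, rotation=None, speed=0.15): straight line of the TCP; rotation=None keeps the orientation; speed is the mean speed in m/s.
- move_j(angles): joint-space move.
- open_gripper() and clamp(): open the fingers fully, or close them until they stop; the grip force is fixed at half the most.
- pause(seconds).
- inverse_kinematics(position, orientation): joint angles nearest the present ones, or None.
- get_state(): the state.
- snapshot(name): name is "scene" or "top" or "wrist"; returns (picture, depth): 400x640x3 uint8, red, green, blue; 400x640 float32, m along the optical axis (not along the pixel's ray), 0 where there is no reading.
- calibration(name): a dict with "fx", "fy", "cx", "cy" (pixels), "dist_coeffs" ([k1, k2, p1, p2, k3] as OpenCV has them; the pictures are not rectified), "origin" and "rotation" of the camera in the world. Camera axes: x right, y down, z forward; pixel columns grow to the right and rows downward; lengths in m; the calibration is good to about 2 mm. A picture is of the moment at which its call begins: read the wrist's pose just before it. calibration takes no time and is no camera call; for the wrist camera it gives the pose at the moment of the call.
A pose or a line that the arm cannot do raises MotionError and nothing moves.
- close_job(): hands the job in; it is judged then, once.
The state is a dict: "t": time; "qpos": joint angles; "qvel": joint speeds; "joint_efforts": joint torques, N m; "eef_pos": TCP position; "orientation": TCP orientation; "wrist_force": force on the tool from outside, world axes, zero at the start; "torque": the same for the moment, N m; "opening": finger opening in m; "grasp_force": force on a finger pad.
Only numpy, scipy, OpenCV 4.12 (cv2) and the standard library are available. Lean on these libraries where they do the work, as an engineer would, in place of code of your own. Each camera call takes 0.05 s, during which the arm holds its last target. There are 200 camera calls.

TASK

Take the round bar from the wooden rack, lay it in the open part of the jig's V-groove in front of the clear guard and let go of it. Then push it along the groove, under the guard, until its end touches the steel end stop: gently, because the stop is only lightly clamped and must keep its setting. Do not bump the guard, and leave the square bar, the tape roll and the mouse where they are.

Things in the scene. Friction and masses are not known exactly. Their poses are not given: they have to be found in the camera images.
- round_bar: The bar to load: solid white plastic round bar, 36 mm diameter, 100 mm long, about 0.12 kg, both ends alike. Origin at its centre, x along its length (it may roll about x). It starts lying in one of the two slots of the wooden rack, its centre 58 mm above the bench.
- square_bar: Not to be touched: white plastic bar of 34 x 34 mm square section, 100 mm long, lying in the other slot of the rack, 100 mm beside the round bar. Origin at its centre, x along its length.
- rack: Wooden rack fixed to the bench: base 100 x 210 x 10 mm, two 12 mm thick cross boards at x = -38 and +38 mm, 52 mm high. Slots at y = +50 and -50 mm, 40 mm wide, floor 40 mm above the bench; a bar bridges the boards along the rack's x axis. The 64 mm between the boards is free for fingers down to the base. Origin on the bench under its centre.
- jig: Jig fixed to the bench: plywood base, on it a 60 mm wide dark steel block with a 90 degree V-groove from x = -277 to -2 mm. Origin on the bench under the set stop's face; +x runs along the groove to the stop. Block's flat top 60.5 mm above the bench; a bar in the groove has its axis at y = 0, 70.5 mm up, so its widest line is 10 mm above the block. Open above from x = -277 to -130 mm.
- guard: Clear guard plate fixed over the stop end of the jig (same frame): x = -130 to +35 mm, 142 mm wide with aluminium side rails, underside 180.5 mm above the bench, 110 mm above the bar's axis; four 12 mm posts at x = -20 and 25, y = -66 and 66 mm. A bar that is home ends 30 mm in under its edge, where no vertical tool fits: lean the tool back, away from the stop.
- stop_face (a point): Centre of the end stop's face, at the height of the axis of a bar lying in the groove; x points along the groove, on beyond the stop, z up. The stop is an upright steel plate, 46 mm wide, 12 mm thick, its top 97 mm above the bench. With the bar home its centre is 50 mm before this point.
- end_stop (a joint): How far the end stop has been shifted from its setting, along the groove away from the bar, in m; 0 at the start. A push of about 20 N makes it slip, and it stays where it is left. More than 3 mm spoils the setting. Pushing the bar along the groove itself takes only 1 to 3 N.
- tape_roll: Roll of paper tape lying flat on the bench, 90 mm outside diameter, 24 mm high. Origin at the centre of its underside. Bystander.
- mouse: Black computer mouse, about 100 x 56 x 32 mm, on the bench. Origin at the centre of its underside. Bystander.
Mind the look-alikes: they are no part of the job. What is shaped like the round_bar but purple or turquoise is not meant.

How it is judged:
On the way:
1. the round bar lies in the V-groove, let go, its leading end still 50 mm or more short of the stop (y of round_bar in the frame of stop_face between -0.004 and 0.004 m and z of round_bar in the frame of stop_face between -0.004 and 0.004 m and angle between the x axis of round_bar and the x axis of stop_face, either way round below 0.04 rad and x of round_bar in the frame of stop_face between -0.27 and -0.1 m and contact force between the fingers and round_bar below 0.2 N and linear speed of round_bar below 0.02 m/s), for 0.2 s.
At the end, for the whole second after the job is handed in: The round bar lies at rest in the V-groove (within 4 mm and 0.04 rad of its seated line), its end touching the stop (gap under 2 mm); the stop is within 3 mm of its setting; the square bar is within 20 mm, the tape roll and the mouse within 30 mm of where they were (y of round_bar in the frame of stop_face between -0.004 and 0.004 m and z of round_bar in the frame of stop_face between -0.004 and 0.004 m and angle between the x axis of round_bar and the x axis of stop_face, either way round below 0.04 rad and x of round_bar in the frame of stop_face between -0.052 and -0.0475 m and linear speed of round_bar below 0.01 m/s and value of joint end_stop below 0.003 m and distance of square_bar from where it was at the start of the episode below 0.02 m and distance of each of tape_roll, mouse from where it was at the start of the episode below 0.03 m).
It fails at once if the end stop is pushed more than 3 mm from its setting (value of joint end_stop above 0.003 m).
It fails at once if the robot bumps the guard with more than 10 N (contact force between any of the arm, the fingers and guard above 10 N).
It fails at once if the square bar is moved more than 20 mm (distance of square_bar from where it was at the start of the episode above 0.02 m).
It fails at once if the tape roll or the mouse is moved more than 30 mm (distance of any of tape_roll, mouse from where it was at the start of the episode above 0.03 m).
It also fails if it takes over 59 s, if anything falls off the work surface, if the arm or the gripper's body presses on something with over 40 N, if the wrist force passes 120 N, or if a joint passes its speed limit or range.

## Working session

There is one attempt and no reset: what is moved stays moved. The work goes in short steps, each a Python script; the robot and the scene stay as the last script left them, time stands still between calls to the robot, and variables do not carry over. Pictures are saved under pics/ and viewed, at most 10 in all, crops included, and the job is handed in when it is done.

```bash
mkdir -p pics; ls
python3 - <<'E'
from bench import *
import cv2,numpy as np
for n in("scene","top"):
    p,d=snapshot(n); c=calibration(n); np.savez(n+".npz",p=p,d=d)
    cv2.imwrite(f"pics/{n}0.png",p[:,:,::-1]); print(n,c, (d>0).mean())
print(get_state())
E
```

```text
pics
scene {'fx': 497.41263162201534, 'fy': 497.41263162201534, 'cx': 316.7671843111978, 'cy': 195.48208446903402, 'dist_coeffs': array([-0.14885122,  0.        ,  0.        ,  0.        ,  0.        ]), 'origin': array([1.29317069, 0.08048097, 1.27629149]), 'rotation': array([-2.60533924,  0.01060808,  1.64707564])} 0.9960546875
top {'fx': 479.1364998973904, 'fy': 479.1364998973904, 'cx': 316.7983783817605, 'cy': 196.53899709379368, 'dist_coeffs': array([-0.07418743,  0.        ,  0.        ,  0.        ,  0.        ]), 'origin': array([0.45370112, 0.0116496 , 1.20506684]), 'rotation': array([-3.06063689, -0.00343766, -1.54831747])} 0.9961328125
{'t': 0.1, 'qpos': array([-1.36444229e+00,  1.31106370e-01,  1.48915609e+00, -9.75447288e-06,
        1.52300712e+00, -8.53771603e-02]), 'qvel': array([-0.00023713, -0.00062884, -0.00263838, -0.00045795, -0.00075887,
       -0.00077182]), 'joint_efforts': array([ 1.51825996e-03, -5.61342251e+01, -4.93097413e+01,  7.71041005e-02,
        2.91364803e-02, -3.71625094e-05]), 'eef_pos': array([ 0.17249195, -0.57413535,  0.21768782]), 'orientation': array([-3.13992100e+00, -1.33290298e-04,  2.91731560e-01]), 'wrist_force': array([ 0.22432499,  0.64067516, -0.07664375]), 'torque': array([ 0.04439515, -0.00316013,  0.02837345]), 'grasp_force': 0.0, 'opening': 0.09291350477809888}
```

View pics/top0.png

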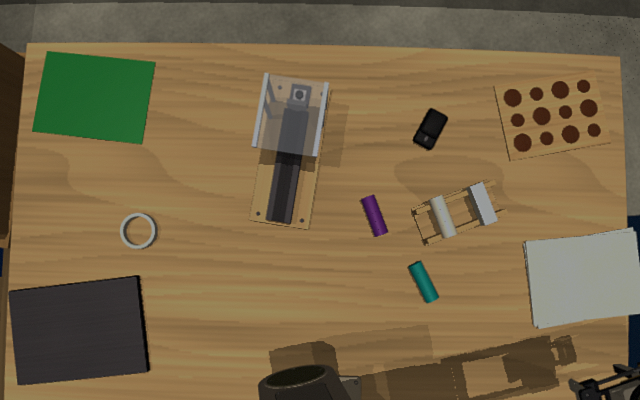

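View pics/scene0.png

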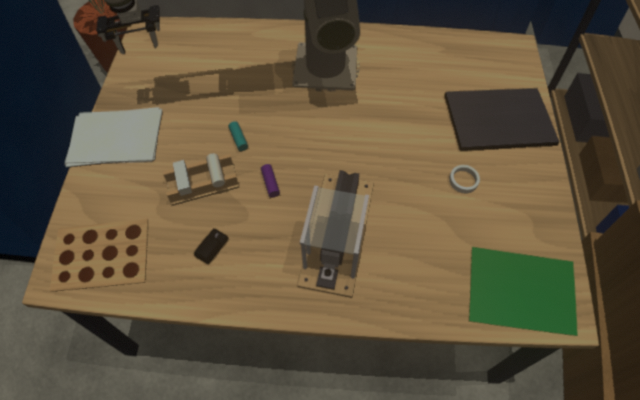

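Candidates (top view): white bar at (442,216) in the left slot, white bar at (482,203) in the right slot, purple (374,215) and turquoise (423,282) cylinders, which are the decoys. The left one looks round. I'll check it in one close crop and measure.

```bash
cat > h.py <<'E'
from bench import *
import cv2,numpy as np
from scipy.spatial.transform import Rotation as Ro
def RM(rpy): return Ro.from_euler('xyz',rpy).as_matrix()
def ray(c,px):
    K=np.array([[c['fx'],0,c['cx']],[0,c['fy'],c['cy']],[0,0,1]])
    u=cv2.undistortPoints(np.array(px,float).reshape(-1,1,2),K,c['dist_coeffs']).reshape(-1,2)
    return np.c_[u,np.ones(len(u))]@RM(c['rotation']).T
def onplane(c,px,z):
    r=ray(c,px); o=np.array(c['origin']); return o+r*((z-o[2])/r[:,2])[:,None]
def cloud(c,d):
    v,u=np.mgrid[0:d.shape[0],0:d.shape[1]]
    r=ray(c,np.c_[u.ravel(),v.ravel()]); return (np.array(c['origin'])+r*d.reshape(-1,1)).reshape(*d.shape,3)
def rect(xy):
    (c,s,a)=cv2.minAreaRect((np.asarray(xy)[:,:2]*1000).astype(np.float32))
    if s[0]<s[1]: s=s[::-1]; a+=90
    return np.round(c,1),np.round(s,1),(a+90)%180-90
E
python3 - <<'E'
from h import *
ims=[]
for n,(x,y) in(("scene",(160,140)),("top",(405,170))):
    f=np.load(n+".npz"); p=f['p']; c=calibration(n)
    ims.append(cv2.resize(p[y:y+75,x:x+100,::-1],None,fx=4,fy=4,interpolation=cv2.INTER_CUBIC))
    hsv=cv2.cvtColor(p,cv2.COLOR_RGB2HSV)
    P=cloud(c,f['d'])
    # white bars
    m=((hsv[...,1]<70)&(hsv[...,2]>120)).astype(np.uint8)
    k,l,s,ce=cv2.connectedComponentsWithStats(m)
    for i in range(1,k):
        if 80<s[i,4]<1500:
            cn=cv2.findContours((l==i).astype(np.uint8),0,2)[0][0].reshape(-1,2)
            print(n,'white',ce[i].round(),s[i,4],rect(onplane(c,cn,0.058)), 'depth z',np.percentile(P[l==i][:,2],[10,50,95]).round(3), 'S',hsv[l==i][:,1].mean())
    d=((hsv[...,2]<75)).astype(np.uint8)
    k,l,s,ce=cv2.connectedComponentsWithStats(d)
    for i in range(1,k):
        if s[i,4]>150: print(n,'dark',ce[i].round(),s[i])
    # cloud by height around jig
    for lo,hi in((.03,.075),(.165,.2)):
        q=(P[...,2]>lo)&(P[...,2]<hi)&(P[...,0]>.25)
        k,l,s,ce=cv2.connectedComponentsWithStats(q.astype(np.uint8))
        for i in range(1,k):
            if s[i,4]>150: print(n,(lo,hi),ce[i].round(),s[i],rect(P[l==i]),np.median(P[l==i][:,2]).round(4))
cv2.imwrite("pics/crop1.png",np.hstack(ims))
E
```

```text
scene white [214. 167.] 277 (array([ 493.3, -300.9]), array([101.5,  31.3]), 20.833816528320312) depth z [0.07  0.075 0.08 ] S 35.29963898916967
scene white [180. 174.] 327 (array([ 526.5, -397.6]), array([101.9,  35.2]), 21.58749008178711) depth z [0.072 0.076 0.08 ] S 22.792048929663608
scene white [465. 177.] 203 (array([477.9, 442.9]), array([86.2, 84.1]), -85.65529489517212) depth z [0.021 0.025 0.03 ] S 32.793103448275865
scene white [310. 214.] 384 (array([631.8,   3.8]), array([183. ,  31.3]), -7.932884216308594) depth z [0.186 0.192 0.197] S 43.0703125
scene white [361. 222.] 300 (array([649.4, 134.7]), array([183.,  26.]), -8.281349182128906) depth z [0.188 0.193 0.197] S 35.75666666666667
scene dark [ 36. 117.] [    0     0   101   264 18167]
scene dark [431. 195.] [   26     0   614   400 53795]
scene dark [500. 119.] [ 445   89  114   62 5676]
scene dark [347. 182.] [336 171  22  23 379]
scene dark [202. 190.] [169 179  68  22 359]
scene dark [210. 246.] [194 229  34  35 643]
scene dark [324. 263.] [302 244  42  45 969]
scene (0.03, 0.075) [238. 134.] [230 122  18  25 21
[... 2792 characters left out ...]
69.7,  91.8]), array([168.7,  60.6]), -7.731773376464844) 0.0598
top (0.03, 0.075) [466. 210.] [440 186  51  48 622] (array([ 523.3, -345. ]), array([100.3, 100. ]), -71.12589645385742) 0.0558
top (0.03, 0.075) [374. 215.] [362 195  26  41 471] (array([ 506.6, -132. ]), array([99.5, 31.6]), 21.89999008178711) 0.0355
top (0.03, 0.075) [434. 221.] [414 198  36  46 430] (array([ 495.5, -267.1]), array([100.2,  54.1]), 22.046646118164062) 0.061
top (0.03, 0.075) [424. 282.] [410 262  28  41 465] (array([ 346. , -256.4]), array([98.3, 32.4]), 27.885587692260742) 0.0351
top (0.165, 0.2) [290. 115.] [ 251   73   78   85 4895] (array([713.2,  72.1]), array([165.7, 142.6]), -8.203750610351562) 0.1885
```

View pics/crop1.png

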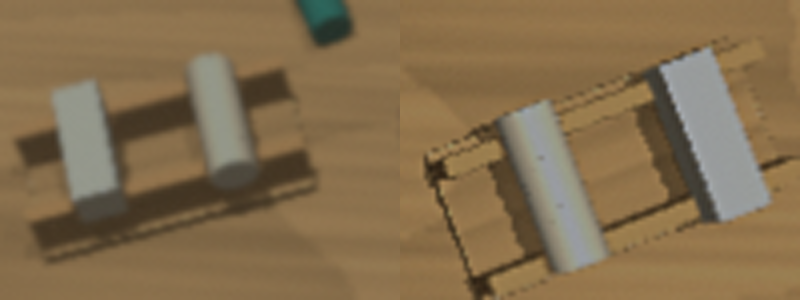

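The crop confirms it: the bar at top (444,216) / scene (214,167) is round with a shaded curved surface, and (484,203) is the flat square one. The jig fits consistently: block end and guard both put the stop at about (0.7605, 0.0657), yaw about -7.9°. Next I'll go above the bar, refine with the wrist camera, and check IK for the later poses.

```bash
cat >> h.py <<'E'
JY=np.radians(-7.9); JO=np.array([.7605,.0657]); JD=np.array([np.cos(JY),np.sin(JY)])
def jig(x,z): return [*(JO+JD*x),z]
def st(): s=get_state(); print('t',round(s['t'],2),s['eef_pos'].round(4),s['orientation'].round(3),'F',s['wrist_force'].round(2),'g',round(s['grasp_force'],1),'o',round(s['opening'],4)); return s
E
python3 - <<'E'
from h import *
th=np.radians(50)
for n,p,o in [("pre",[.505,-.296,.25],[np.pi,0,np.radians(21.5)]),("place",jig(-.195,.0635),[np.pi,0,JY]),("push0",jig(-.27,.072),[np.pi,-th,JY]),("push0up",jig(-.30,.15),[np.pi,-th,JY]),("push1",jig(-.105,.072),[np.pi,-th,JY])]:
    q=inverse_kinematics(p,o); print(n,None if q is None else np.round(q,2))
movep([.505,-.296,.25],[np.pi,0,np.radians(21.5)]); st()
c=calibration("wrist"); p,d=snapshot("wrist"); print(c['origin'],c['rotation'])
np.savez("w1.npz",p=p,d=d); cv2.imwrite("pics/w1.png",p[:,:,::-1])
hsv=cv2.cvtColor(p,cv2.COLOR_RGB2HSV); P=cloud(c,d)
m=((hsv[...,1]<70)&(hsv[...,2]>110)&(P[...,2]>.062)&(P[...,2]<.09)).astype(np.uint8)
k,l,s,ce=cv2.connectedComponentsWithStats(m)
for i in range(1,k):
    if s[i,4]>500:
        Q=P[l==i]; print(ce[i].round(),s[i],rect(Q),np.percentile(Q[:,2],[5,50,98]).round(4), 'top line',rect(Q[Q[:,2]>np.percentile(Q[:,2],98)-.004]))
E
```

```text
pre [-0.62  0.08  1.49 -0.    1.58  0.58]
place [ 0.07  0.19  1.71 -0.    1.24  1.78]
push0 None
push0up None
push1 None
t 1.7 [ 0.5044 -0.2969  0.2498] [3.142 0.    0.374] F [ 0.16 -0.63  0.15] g 0.0 o 0.0928
[ 0.58297313 -0.26523175  0.41489516] [ 2.83604234e+00 -9.97224429e-05 -1.19801268e+00]
[314. 168.] [ 298  120   34  100 3195] (array([ 505.3, -293. ]), array([100.4,  33.7]), 20.59407615661621) [0.0655 0.0727 0.0757] top line (array([ 505. , -292.5]), array([99.7, 23.9]), 21.755794525146484)
[415. 173.] [ 394  125   43   99 3437] (array([ 537.3, -387.4]), array([100. ,  34.5]), 21.901247024536133) [0.0716 0.073  0.0745] top line (array([ 537.3, -387.4]), array([100. ,  34.5]), 21.901247024536133)
```

View pics/w1.png

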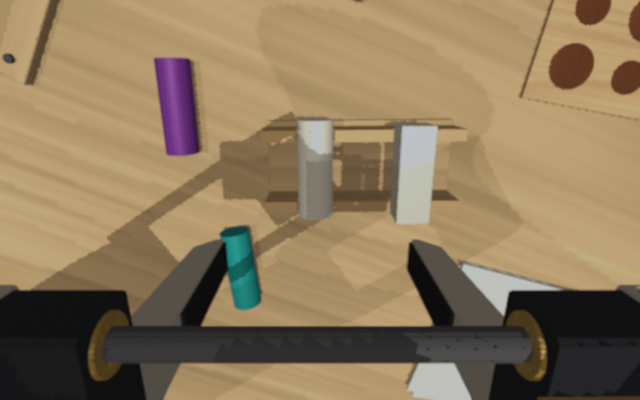

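The picture shows the round bar at (314,168) and the square bar at (415,173), with the fingers clear of both. The push pose at 50° lean is unreachable, so I'll scan the lean angle before grasping.

Run:
```python
from h import *
for flip in (0,np.pi):
  for th in (30,35,40,45,50,55,60):
    r=[]
    for x in (-.30,-.26,-.20,-.15,-.105):
        R=Ro.from_euler('xyz',[np.pi,-np.radians(th),JY])*Ro.from_euler('z',flip)
        q=inverse_kinematics(jig(x,.073),R.as_euler('xyz')); r.append(None if q is None else list(np.round(q,2)))
    print(flip,th,r)
```

```text
0 30 [[np.float64(0.28), np.float64(-0.6), np.float64(2.47), np.float64(-0.29), np.float64(0.8), np.float64(2.14)], [np.float64(0.23), np.float64(-0.45), np.float64(2.38), np.float64(-0.27), np.float64(0.74), np.float64(2.1)], [np.float64(0.18), np.float64(-0.26), np.float64(2.23), np.float64(-0.25), np.float64(0.68), np.float64(2.04)], [np.float64(0.14), np.float64(-0.11), np.float64(2.11), np.float64(-0.23), np.float64(0.65), np.float64(2.0)], [np.float64(0.12), np.float64(0.0), np.float64(2.0), np.float64(-0.21), np.float64(0.64), np.float64(1.96)]]
0 35 [None, [np.float64(0.26), np.float64(-0.51), np.float64(2.45), np.float64(-0.37), np.float64(0.66), np.float64(2.21)], [np.float64(0.2), np.float64(-0.31), np.float64(2.31), np.float64(-0.35), np.float64(0.58), np.float64(2.15)], [np.float64(0.16), np.float64(-0.16), np.float64(2.19), np.float64(-0.33), np.float64(0.55), np.float64(2.1)], [np.float64(0.13), np.float64(-0.04), np.float64(2.08), np.float64(-0.31), np.float64(0.53), np.float64(2.06)]]
0 40 [None, None, [np.float64(0.23), np.float64(-0.34), np.float64(2.38), np.float6
[... 2623 characters left out ...]
-0.62)], [np.float64(0.16), np.float64(-0.08), np.float64(2.21), np.float64(-0.72), np.float64(0.33), np.float64(-0.66)]]
3.141592653589793 50 [None, None, None, [np.float64(0.22), np.float64(-0.21), np.float64(2.38), np.float64(-1.14), np.float64(0.3), np.float64(-0.21)], [np.float64(0.18), np.float64(-0.08), np.float64(2.27), np.float64(-1.16), np.float64(0.26), np.float64(-0.21)]]
3.141592653589793 55 [None, None, None, None, None]
3.141592653589793 60 [None, None, None, [np.float64(0.26), np.float64(-0.14), np.float64(2.46), np.float64(4.23), np.float64(0.39), np.float64(0.72)], [np.float64(0.21), np.float64(-0.02), np.float64(2.35), np.float64(4.13), np.float64(0.37), np.float64(0.79)]]
```

Leans of 35° then about 43° are reachable, and 43° clears the guard edge by about 17 mm. So I'll push in two stages. Now grasp with the tip only 7 mm below the bar axis, so that it stays clear of the block when placing.

Run:
```python
from h import *
o=[np.pi,0,np.radians(21.9)]
movep([.5052,-.2928,.15],o)
servo_line([.5052,-.2928,.051],speed=.12); st()
clamp(); st()
servo_line([.5052,-.2928,.10],speed=.1); s=st()
p,d=snapshot("wrist"); cv2.imwrite("pics/w2.png",p[:,:,::-1])
servo_line([.5052,-.2928,.28],speed=.2)
of=[np.pi,0,JY+np.pi]
movep(jig(-.195,.28),of); st()
c=calibration("wrist"); print(c['origin'])
```

```text
t 3.21 [ 0.506  -0.2933  0.0522] [ 3.14e+00 -1.00e-03  3.82e-01] F [-0.31  1.35  0.41] g 0.0 o 0.0929
t 4.15 [ 0.5052 -0.2928  0.051 ] [3.142 0.    0.382] F [-0.66  0.17 -0.79] g 30.0 o 0.035
t 4.79 [ 0.5051 -0.2927  0.0999] [3.142 0.    0.382] F [-0.37 -0.25 -0.86] g 30.0 o 0.0355
t 7.58 [0.5673 0.0919 0.2796] [-3.141e+00 -1.000e-03  3.002e+00] F [ 0.03 -0.16 -0.73] g 30.0 o 0.0353
[0.48459149 0.10464773 0.44472745]
```

View pics/w2.png

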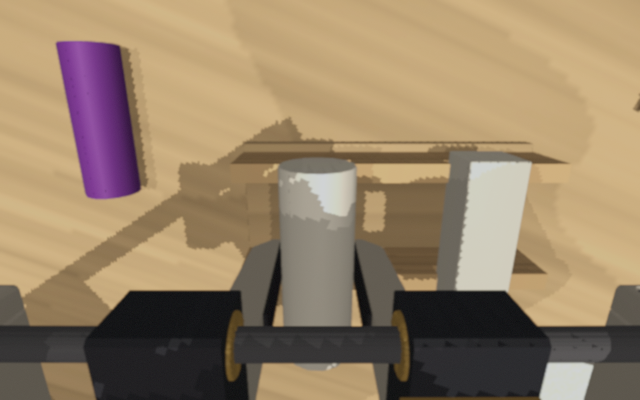

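The bar is held level with its end at (317,165), and the square bar is undisturbed. I'll check the groove line with the wrist camera before lowering.

Run:
```python
from h import *
c=calibration("wrist"); p,d=snapshot("wrist"); P=cloud(c,d); st()
cv2.imwrite("pics/w3.png",p[:,:,::-1])
R=np.array([[JD[0],JD[1]],[-JD[1],JD[0]]])
J=np.concatenate([(P[...,:2]-JO)@R.T,P[...,2:]],-1)
q=(abs(J[...,2]-.0605)<.004)&(abs(J[...,1])<.05)&(J[...,0]>-.3)&(J[...,0]<-.13)
for a in np.arange(-.28,-.13,.02):
    for z0,z1,n in((.0565,.0645,'top'),):
        k=(J[...,2]>z0)&(J[...,2]<z1)&(abs(J[...,1])<.05)&(J[...,0]>a)&(J[...,0]<a+.02)
        if k.sum()>20: y=J[k][:,1]; x=J[k][:,0]; print(round(a,2),k.sum(),y.min().round(4),y.max().round(4),'xmin',x.min().round(4),'z',np.median(J[k][:,2]).round(4))
b=(J[...,2]>.25)&(J[...,2]<.32)&(abs(J[...,1])<.018)&(J[...,0]>-.26)&(J[...,0]<-.13)
x=J[b][:,0]; print('bar x',x.min(),x.max(), 'topz',np.percentile(J[b][:,2],95),np.polyfit(x,J[b][:,1],1))
```

```text
t 7.63 [0.5674 0.0918 0.2797] [-3.141 -0.     3.002] F [-0.48 -0.72 -0.8 ] g 30.0 o 0.0353
-0.28 610 -0.0302 0.0286 xmin -0.278 z 0.0593
-0.26 650 -0.0303 0.0286 xmin -0.26 z 0.0593
-0.24 599 -0.0301 0.0283 xmin -0.2394 z 0.0593
-0.22 510 -0.0303 0.0286 xmin -0.22 z 0.0593
bar x -0.244872228111423 -0.14371845773026914 topz 0.3039657045974627 [-0.00309622 -0.00040744]
```

View pics/w3.png

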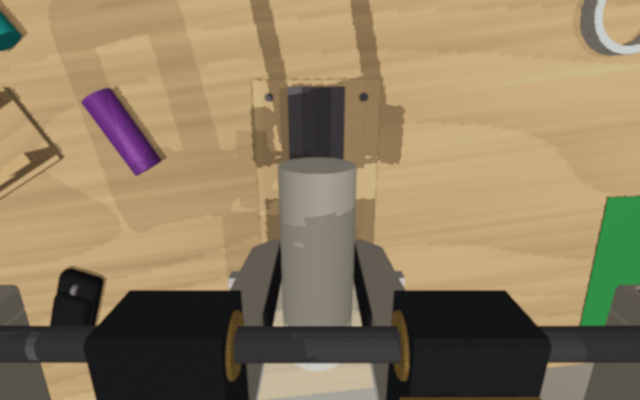

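The block (318,120) is in line with the held bar, within 1 mm and parallel. Lower and release.

```bash
sed -i 's/^JY=.*/JY=np.radians(-7.9); JD=np.array([np.cos(JY),np.sin(JY)]); JO=np.array([.7605,.0657])-.0006*np.array([-JD[1],JD[0]])/' h.py
python3 - <<'E'
from h import *
servo_line(jig(-.195,.10),speed=.12); st()
servo_line(jig(-.195,.067),speed=.05); s=st(); f0=s['wrist_force'][2]
for z in (.0655,.0645,.0637):
    servo_line(jig(-.195,z),speed=.02); s=st()
    if s['wrist_force'][2]-f0>6: break
pause(.2); open_gripper(); pause(.4); st()
servo_line(jig(-.195,.28),speed=.2); st()
E
```

```text
t 9.28 [0.568  0.0919 0.101 ] [3.141e+00 2.000e-03 3.004e+00] F [-0.44 -0.35 -1.72] g 30.0 o 0.0353
t 10.09 [0.5674 0.0919 0.0671] [3.142 0.    3.004] F [ 0.13 -0.03 -1.21] g 30.0 o 0.0353
t 10.34 [0.5674 0.0919 0.0657] [3.141 0.    3.004] F [-0.93 -0.01 -0.88] g 30.0 o 0.0352
t 10.59 [0.5672 0.0919 0.0644] [-3.142 -0.     3.004] F [-0.55 -1.15 -1.02] g 30.0 o 0.0351
t 10.84 [0.5675 0.0916 0.0641] [-3.141  0.     3.004] F [-1.34 -1.96  3.38] g 30.0 o 0.0355
t 12.48 [0.5673 0.0919 0.0637] [ 3.142 -0.     3.004] F [ 0.12 -0.47 -0.08] g 0.0 o 0.0932
t 13.72 [0.5666 0.0919 0.2783] [-3.141e+00 -2.000e-03  3.004e+00] F [-0.43 -0.59  0.06] g 0.0 o 0.0928
```

```bash
cat >> h.py <<'E'
def barcheck(name="top"):
    c=calibration(name); p,d=snapshot(name); P=cloud(c,d)
    R=np.array([[JD[0],JD[1]],[-JD[1],JD[0]]]); J=np.concatenate([(P[...,:2]-JO)@R.T,P[...,2:]],-1)
    b=(J[...,2]>.072)&(J[...,2]<.098)&(abs(J[...,1])<.03)&(J[...,0]>-.29)&(J[...,0]<-.09)
    Q=J[b]; print(name,'n',len(Q),'x',np.percentile(Q[:,0],[0.5,99.5]).round(4),'ymid',np.median(Q[:,1]).round(4),'slope',np.polyfit(Q[:,0],Q[:,1],1)[0].round(4),'z98',np.percentile(Q[:,2],98).round(4)); return p
E
python3 - <<'E'
from h import *
barcheck("wrist"); p=barcheck("top")
th=np.radians(35); 
clamp()
movep(jig(-.27,.20),[np.pi,-np.radians(30),JY]); s=st(); print(s['qpos'].round(2))
servo_line(jig(-.265,.075),[np.pi,-th,JY],speed=.12); st()
p,_=snapshot("scene"); cv2.imwrite("pics/s4.png",cv2.resize(p[100:300,220:480,::-1],None,fx=3,fy=3))
E
```

```text
wrist n 3062 x [-0.2445 -0.1454] ymid -0.0005 slope -0.0057 z98 0.088
top n 264 x [-0.2434 -0.2012] ymid -0.0004 slope 0.0508 z98 0.0926
t 18.1 [0.4931 0.1022 0.2002] [ 3.141 -0.524 -0.138] F [ 0.08 -0.67  0.31] g 0.0 o 0.001
[ 0.24 -0.65  2.26 -0.22  1.04  2.01]
t 19.29 [0.4986 0.1017 0.076 ] [-3.141 -0.612 -0.138] F [ 0.17 -0.08  0.51] g 0.0 o 0.0003
```

View pics/s4.png

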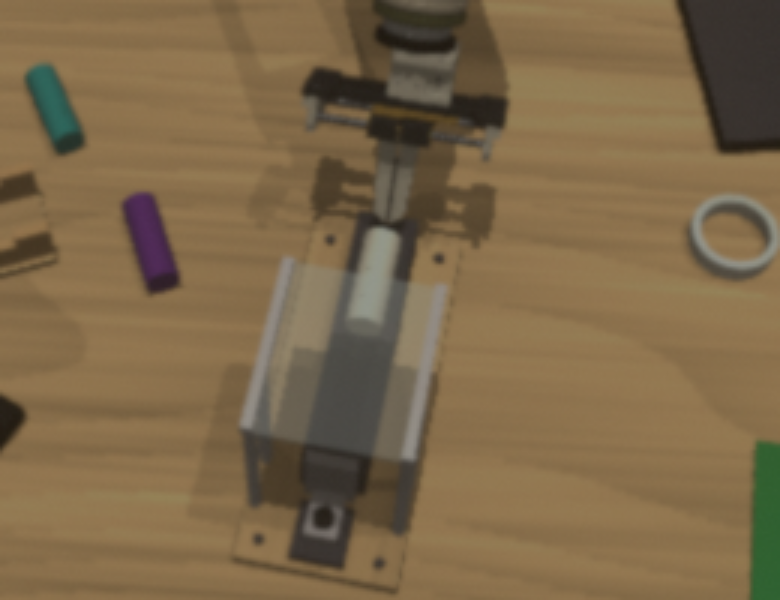

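The bar is seated at z98 88 mm, x -0.2445 to -0.1454 in the jig frame, and the closed fingers (390,225) are right behind it. Push stage 1, then lean further and push stage 2 up to a short gap.

Run:
```python
from h import *
ax=lambda s:-float(s['wrist_force'][:2]@JD)
servo_line(jig(-.255,.073),speed=.06); s=st(); b0=ax(s)
for x in (-.235,-.205,-.175):
    servo_line(jig(x,.073),speed=.04); s=st(); print('push',ax(s)-b0)
servo_line(jig(-.195,.08),speed=.1)
servo_line(jig(-.190,.075),[np.pi,-np.radians(43),JY],speed=.03); s=st(); print(s['qpos'].round(2)); b0=ax(s)
for x in (-.17,-.145,-.125):
    servo_line(jig(x,.073),speed=.04); s=st(); print('push',ax(s)-b0)
p,_=snapshot("scene"); cv2.imwrite("pics/s5.png",cv2.resize(p[130:300,260:420,::-1],None,fx=3.5,fy=3.5))
```

```text
t 19.66 [0.5081 0.1001 0.0735] [-3.141 -0.611 -0.138] F [-0.29 -0.3   0.07] g 0.0 o 0.0007
t 20.31 [0.5277 0.0973 0.0728] [ 3.141 -0.611 -0.138] F [ 0.33 -0.02  0.05] g 0.0 o 0.0006
push -0.5663057996810524
t 21.21 [0.5573 0.0933 0.0729] [ 3.142 -0.611 -0.138] F [-0.15  0.03  0.43] g 0.0 o 0.0005
push -0.09208025728221716
t 22.11 [0.587  0.0891 0.0729] [ 3.142 -0.611 -0.138] F [-0.59 -0.56 -0.74] g 0.0 o 0.0005
push 0.2676698031272259
t 22.9 [0.5719 0.0913 0.0745] [ 3.141 -0.749 -0.137] F [-0.03 -0.57  0.65] g 0.0 o 0.0004
[ 0.23 -0.33  2.4  -0.62  0.44  2.41]
t 23.55 [0.592  0.0883 0.0727] [ 3.141 -0.75  -0.138] F [-0.04  0.   -0.19] g 0.0 o 0.0003
push 0.09583216330642447
t 24.32 [0.6168 0.085  0.0729] [ 3.141 -0.75  -0.138] F [-0.09  0.66 -0.05] g 0.0 o 0.0007
push 0.2384798445641135
t 24.98 [0.6367 0.0822 0.0729] [ 3.142 -0.75  -0.138] F [-0.72  0.07 -0.5 ] g 0.0 o 0.0005
push 0.7807235571508208
```

View pics/s5.png

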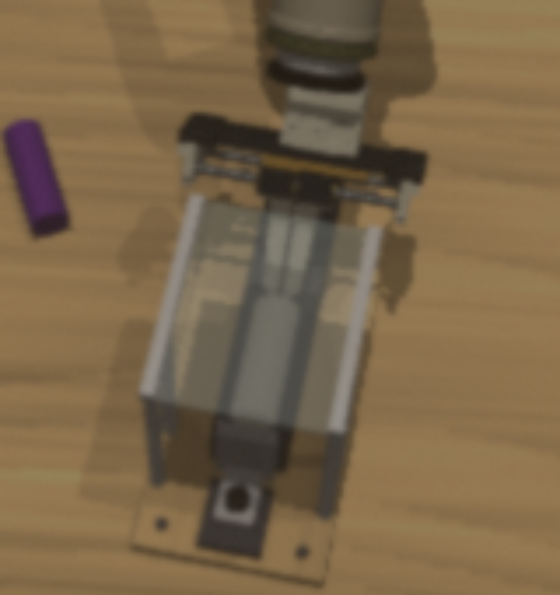

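The bar at (270,345) is under the guard with the fingers behind it, and the guard edge is clear. Now fine steps with force watch.

Run:
```python
from h import *
def F():
    v=[]
    for _ in range(4): pause(.03); v.append(-float(get_state()['wrist_force'][:2]@JD))
    return np.mean(v)
servo_line(jig(-.113,.073),speed=.03); b=F(); print('b',b)
x=-.113; 
while x<-.099:
    x+=.0007; servo_line(jig(x,.073),speed=.01); f=F()
    e=(get_state()['eef_pos'][:2]-JO)@JD
    print(round(x,4),round(e,4),round(f-b,2))
    if f-b>4.5: break
st()
```

```text
b -0.1294115879974986
-0.1123 -0.1123 0.05
-0.1116 -0.1116 0.92
-0.1109 -0.1109 0.23
-0.1102 -0.1102 0.89
-0.1095 -0.1095 0.72
-0.1088 -0.1088 0.79
-0.1081 -0.1081 0.63
-0.1074 -0.1075 1.89
-0.1067 -0.1071 7.39
t 29.16 [0.6544 0.0798 0.0727] [ 3.141 -0.75  -0.138] F [-6.71  0.74  3.32] g 3.4 o 0.0005
```

The stop was reached at about 7 N, where expected and well under the 20 N slip force. Back off along the groove and verify.

Run:
```python
from h import *
servo_line(jig(-.125,.073),speed=.03); servo_line(jig(-.215,.078),speed=.1)
servo_line(jig(-.25,.2),[np.pi,-np.radians(30),JY],speed=.12); st()
c=calibration("wrist"); p,d=snapshot("wrist"); np.savez("w6.npz",p=p,d=d)
s,_=snapshot("scene")
a=cv2.resize(s[150:310,280:400,::-1],None,fx=3.3,fy=3.3); b=cv2.resize(p[:,:,::-1],(a.shape[0]*400//a.shape[0]+0,250))
im=np.zeros((a.shape[0],a.shape[1]+400,3),np.uint8); im[:,:a.shape[1]]=a; im[:250,a.shape[1]:]=b; cv2.imwrite("pics/f6.png",im)
print(st()['qpos'].round(2))
# rear end of bar: project candidates x (jig), at height of bar's rear end top (z=.0885)
```

```text
t 32.17 [0.5123 0.0993 0.1986] [ 3.141 -0.522 -0.138] F [ 0.28 -0.07  0.1 ] g 0.0 o 0.0003
t 32.27 [0.5122 0.0994 0.1986] [ 3.141 -0.522 -0.137] F [ 0.12 -0.65  0.49] g 0.0 o 0.0004
[ 0.22 -0.58  2.22 -0.21  1.01  2.  ]
```

View pics/f6.png

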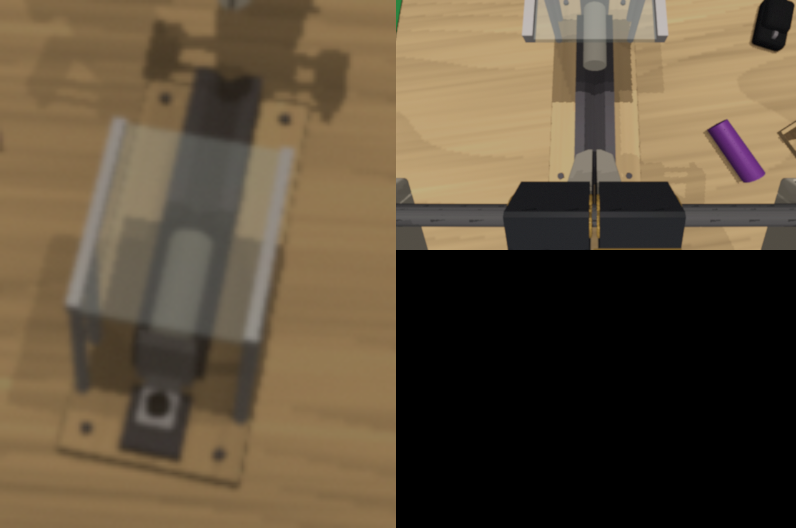

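The bar lies in the groove at the stop (scene crop (182,285)); its rear end's lower edge is at wrist pixel about (318,112). Numeric check by casting that edge:

Run:
```python
from h import *
c=calibration("wrist"); p=np.load("w6.npz")['p']
col=cv2.cvtColor(p,cv2.COLOR_RGB2GRAY)[:,312:325].mean(1); print(col[85:125].round().astype(int))
r=range(85,125); e=85+np.argmin(np.diff(col[85:125])); 
J=(onplane(c,[[318,e+.5]],.0525)[0,:2]-JO)@JD; print(e,J)
```

```text
[122 123 123 123 123 123 123 123 123 123 120 111 102  98  97  98  98  98
  97  97  97  97  97  97  97  97  96  87  64  41  34  35  34  35  35  34
  34  35  35  34]
112 -0.10092583969335275
```

The rear end is at -0.101 in the jig frame, so the leading end is within about 1 mm of the stop face, within camera accuracy. The force rise at contact agrees with this. Handing in.

Run:
```python
from h import *
print(close_job())
```

```text
the job is handed in; nothing more can be done
None
```

The round bar is in the V-groove with its end against the stop, pushed home with about 7 N against the stop's 20 N slip force; the guard and bystanders were not touched as far as the pictures and forces show, and the job is handed in, with no verdict returned.

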